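Load the tape stand and lock the roll with the snap hook

TASK

Put the roll of green tape on the upright spindle of the tape stand, all the way down. The snap hook that locks it is in the grey holder with only its dark steel jaws showing: draw it out by the jaws, lay it flat on the open bench well away from the holder and let go, then take it by its orange tail and push its mouth onto the thin neck of the spindle, above the roll, until the brass gate has snapped shut behind the neck. Leave the hook locked there and do not disturb the brown bottle or the timer beside the work.

Things in the scene. Friction and masses are not known exactly. Their poses are not given: they have to be found in the camera images.
- stand: Tape stand, fixed, round about its z axis; origin at the centre of its underside on the bench. Grey foot 94 mm across, 12 mm high; white hub 45 mm across, z = 12 to 49; steel neck 8 mm across, z = 49 to 72; black cap 44 mm across, flat underside at z = 72, tapered from z = 76 to 30 mm across at its top, z = 84.
- roll_seat (a point): point on the stand's axis at the top of its foot, z = 12 mm: where the centre of the roll's underside belongs
- neck (a point): point on the axis of the neck, 62 mm above the bench, in the middle of the 20 mm high slot between the mounted roll's top (z = 52 mm) and the cap (z = 72 mm); the hook may come in level from any side that the equipment leaves clear (the near side always is)
- roll: Roll of green tape on a cardboard core, standing on its flat end with its axis upright: 64 mm across, 40 mm high, bore 50 mm right through, 0.08 to 0.17 kg; origin at the centre of its underside, z along its axis. It passes over the cap and hub with 2.5 mm to spare all round.
- holder: Grey holder, fixed: a low sheath 76 x 50 x 24 mm; origin at the centre of its underside, +x towards its open front (x = 38 mm). Its tunnel, 30 mm wide, 16 mm high, has no floor, so the hook lies on the bench; it ends at x = -33 mm. At the start the hook's axes are along the holder's, its origin at x = 60 mm, so only its head and 6 mm of shank show.
- hook: Snap hook, flat, 10 mm thick, about 0.12 kg; tail in the holder at the start. Origin on its underside, mid throat floor; +x out through its mouth, z up. Dark steel head 27 mm wide, x = -16 to 35: two jaws (y = 8 to 13.5 and -8 to -13.5 mm), the 16 mm wide throat between them from x = 0. Shank 12 mm wide; orange tail 20 mm wide, x = -45 to -83, round end at -90.
- grip (a point): point in the middle of the hook's orange tail, at x = -60, y = 0, z = 5 mm of the hook: where to hold it to push it on
- throat (a point): point in the hook's throat behind the gate, at x = 10, y = 0, z = 5 mm of the hook; the neck belongs here, or up to 6 mm deeper, when the hook is on (throat floor touching the neck: neck axis at x = 4 mm of the hook)
- gate (a joint): angle of the brass gate, rad: 0 shut across the mouth, grows inward to at most 1.5. Hinged at x = 28, y = 8 mm of the hook, sprung shut (0.02 to 0.04 N m; pushing it in takes about 3 to 6 N); cannot open outward. It can snap shut behind the neck once the neck's axis is at x < 10 mm of the hook.
- reagent: bystander: brown bottle with a black cap, 48 mm across, 90 mm high, origin at the centre of its underside; not to be disturbed
- timer: bystander: white kitchen timer 60 x 68 x 21 mm, origin at the centre of its underside; not to be disturbed
Mind the look-alikes: they are no part of the job. What is shaped like the stand but red is not meant.

How it is judged:
On the way:
1. the snap hook lies flat on the open bench, out of the holder (its tail more than 85 mm from the holder's middle), let go and at rest (horizontal distance between grip and holder above 0.085 m and height (world z) of hook below 0.006 m and height (world z) of grip below 0.012 m and angle between hook's own z axis and vertical below 0.15 rad and contact force between the fingers and hook below 0.05 N and linear speed of hook below 0.03 m/s), for 0.2 s.
At the end, for the whole second after the job is handed in: The roll stands on the stand's foot (within 5 mm of the axis, 4 mm of the seat, upright); the neck is in the hook's throat (within 14 mm of the throat point sideways, 10 mm in height) and the gate is shut (under 0.1 rad) behind it; both at rest (horizontal distance between roll and roll_seat below 0.005 m and z of roll in the frame of roll_seat below 0.004 m and angle between roll's own z axis and vertical below 0.1 rad and horizontal distance between throat and neck below 0.014 m and z of throat in the frame of neck between -0.01 and 0.008 m and value of joint gate below 0.1 rad and linear speed of each of hook, roll below 0.03 m/s); the robot touches nothing.
It fails at once if the bottle is moved by more than 30 mm (distance of reagent from where it was at the start of the episode above 0.03 m).
It fails at once if the timer is moved by more than 30 mm (distance of timer from where it was at the start of the episode above 0.03 m).
It also fails if it takes over 62 s, if anything falls off the work surface, if the arm or the gripper's body presses on something with over 40 N, if the wrist force passes 120 N, or if a joint passes its speed limit or range.

ROBOT

A 6-joint arm with a two-finger parallel gripper is mounted at the origin on a cart in front of the work surface, level with it; the furniture and walls round the work are solid. World frame = base frame: x ahead of the robot, y to its left, z up, the work surface at z = 0. Lengths are in m, angles in rad, forces in N, time in s.
With the tool pointing down it reaches from about 0.3 to 0.775 m from the base axis. Payload 14.6 kg.
Tool frame: the origin (TCP) lies at the centre of the arm's flange, where the gripper is bolted on; the fingertips stand 199 mm ahead of it and the grasp point (between the pads) lies ctrl.tcp_to_grasp ahead of it (ctrl.tcp_to_grasp is the distance from the TCP to the grasp point, in m); z points along the fingers, y is the line along which they close (so a half turn about z gives the same grasp; the last joint's range is limited). The gripper opens to 94 mm and grips with 3 to 60 N. Pads are 16 mm wide; open, the fingers measure 119 mm over their backs; the gripper's body (75 mm by 177 mm) begins 78 mm behind the grasp point.
Start: joints at [-1.337, 0.3, 1.521, -0, 1.321, -0.067], TCP at [0.163, -0.525, 0.405] pointing down, gripper open.
Joint ranges: [-3.03, 3.03], [-0.79, 2.21], [0.23, 2.52], [-1.04, 4.18], [0, 3.07], [-2.55, 2.55]. Speed limits (rad/s): [2.22, 2.22, 2.57, 3.14, 3.14, 3.14].

INTERFACE

Orientations are given as [roll, pitch, yaw] about the fixed x, y, z axes, in that order (R = Rz(yaw) Ry(pitch) Rx(roll)).
In Python, from station import ctrl gives the robot as it stands. The module is installed in compiled form; this text tells all that it offers.
- The arm moves only by the shell command python3 -m jog 'ROWS' [OPENING] [FORCE]. ROWS is JSON, a list of rows, each a list of 6 numbers: the shift along the tool's x, y, z in cm, then the turn, a rotation vector about the tool's x, y, z in rad. In form: [[tx, ty, tz, ax, ay, az], ...]. A call has 1 to 8 rows; each row is the pose to reach, as a shift and turn from the pose commanded when the call began, along the tool's axes at that moment; what a row does not reach only later rows make up. A row lasts 1/10 s, in which the tool goes at most 50 mm and 8.59 degrees, less where a joint would pass 70% of its speed; a pose out of reach is approached as far as the arm can. A call with a gripper value outside its range is refused whole. OPENING is the opening in per cent of the stroke, from 0 (shut) to 100 (fully open), set as the call begins (- or left out, the last holds). The fingers move at their own pace and stop on an object; FORCE is the grip in N (left out, the last holds). Time passes only in rows, so rows that repeat a pose let the fingers close. It gives the time, the measured TCP pose, the force, the opening and the grip force at its end, in the units of the state.
- ctrl.get_obs(): the state, without advancing time (a new reading comes with each control period).
- ctrl.camera(name): name is "scene" or "top" or "wrist"; returns a dict with "img" (420x560x3 uint8, blue, green, red), "intrinsics" (3x3 intrinsics, pixels), "R" (3x3) and "t" (3): a world point X has camera coordinates R X + t. Camera axes: x right, y down, z forward; pixel columns grow to the right and rows downward; lengths in m; the calibration is good to about 2 mm. A picture is of the moment at which its call begins. There is no depth.
- ctrl.hand_in(): hands the job in; it is judged then, once.
The state is a dict: "time_s": time; "qpos": joint angles; "joint_vel": joint speeds; "tau": joint torques, N m; "ee_pos": TCP position; "eef_rot": TCP orientation; "force": force on the tool from outside, world axes, zero at the start; "moment": the same for the moment, N m; "grip_width": finger opening in m; "grip_force": force on a finger pad.
Only numpy, scipy, OpenCV 4.12 (cv2) and the standard library are available. Lean on these libraries where they do the work, as an engineer would, in place of code of your own. Each camera call takes 0.05 s, during which the arm holds its last target. There are 200 camera calls.

## Working session

There is one attempt and no reset: what is moved stays moved. The work goes in short steps, Python scripts to look and compute and a shell command to move; the robot and the scene stay as the last step left them, time stands still between calls to the robot, and variables do not carry over. Pictures are saved under pics/ and viewed, at most 10 in all, crops included, and the job is handed in when it is done.

```bash
mkdir -p pics; python3 - <<'E'
from station import ctrl
import cv2,numpy as np
a=ctrl.camera("scene");b=ctrl.camera("top")
cv2.imwrite("pics/s.png",a["img"]);cv2.imwrite("pics/t.png",b["img"])
for c in(a,b):print(c["intrinsics"].tolist(),(-c["R"].T@c["t"]).round(3),c["R"].round(3).tolist())
o=ctrl.get_obs();print(o["ee_pos"],o["eef_rot"],ctrl.tcp_to_grasp,o["time_s"],o["grip_width"])
E
```

```text
[[398.2969475409561, 0.0, 280.005400730845], [0.0, 398.2969475409561, 201.77649201721016], [0.0, 0.0, 1.0]] [0.116 0.657 0.556] [[-0.831, -0.556, -0.023], [-0.267, 0.434, -0.86], [0.489, -0.708, -0.51]]
[[476.0914577806773, 0.0, 275.772909098191], [0.0, 476.0914577806773, 214.86007120035768], [0.0, 0.0, 1.0]] [ 0.341 -0.035  1.46 ] [[-0.027, -0.999, -0.025], [-0.985, 0.031, -0.171], [0.172, 0.02, -0.985]]
[ 0.16294568 -0.52527546  0.40416306] [-3.14056083e+00 -5.22043864e-05  3.00817427e-01] 0.1804 0.1 0.09381345115228086
```

View pics/t.png

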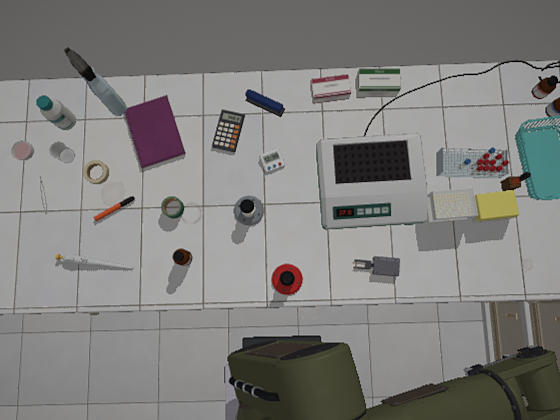

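View pics/s.png

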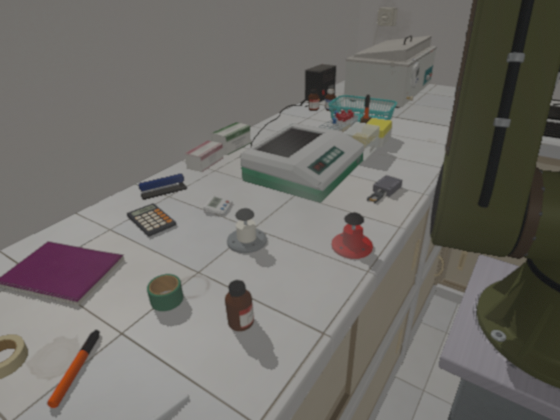

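Top view: roll at (172,207), grey stand at (249,211), red look-alike at (287,279), bottle at (182,257), timer at (271,161), and the holder at (388,266) with its jaws pointing left (+y).

```bash
cat > h.py <<'E'
from station import ctrl
import cv2,numpy as np
def ray(c,uv,z):
    d=c["R"].T@np.linalg.solve(c["intrinsics"],[uv[0],uv[1],1.]);o=-c["R"].T@c["t"]
    return o+d*(z-o[2])/d[2]
def comps(c,m,box,n=3):
    x0,y0,x1,y1=box;k=np.zeros(m.shape,np.uint8);k[y0:y1,x0:x1]=m[y0:y1,x0:x1]
    cs,_=cv2.findContours(k,cv2.RETR_EXTERNAL,cv2.CHAIN_APPROX_NONE)
    return sorted(cs,key=cv2.contourArea)[::-1][:n]
E
python3 - <<'E'
from h import *
c=ctrl.camera("top");im=c["img"]
hsv=cv2.cvtColor(im,cv2.COLOR_BGR2HSV);H,S,V=cv2.split(hsv)
def rep(n,m,box,z):
    for k in comps(c,m,box,2):
        if cv2.contourArea(k)<15: continue
        (u,v),(w,h),a=cv2.minAreaRect(k);print(n,(round(u,1),round(v,1)),(round(w,1),round(h,1)),round(a,1),ray(c,(u,v),z).round(4),cv2.contourArea(k))
rep("roll",(S>60)&(H>40)&(H<95),(150,185,195,230),.03)
rep("foot+",(V<190),(225,185,275,240),.012)
rep("cap",(V<70),(225,185,275,240),.08)
rep("holder",(V<150),(372,245,410,290),.024)
rep("head",(V<150),(345,245,372,290),.005)
rep("red",(S>120),(260,255,310,300),.012)
rep("bottle",(V<120),(165,240,200,275),.09)
d=im[185:295,150:420];cv2.imwrite("pics/c.png",cv2.resize(d,None,fx=2.9,fy=2.9,interpolation=cv2.INTER_CUBIC))
E
```

```text
roll (172.3, 207.3) (21.9, 19.8) 45.0 [0.6242 0.3118 0.03  ] 68.5
foot+ (249.5, 212.0) (54.0, 49.0) 90.0 [0.6051 0.0755 0.012 ] 2646.0
cap (246.0, 205.5) (13.0, 14.0) 90.0 [0.6126 0.0804 0.08  ] 142.5
holder (385.5, 267.0) (44.0, 27.0) 90.0 [ 0.423  -0.3293  0.024 ] 663.0
head (361.5, 270.0) (22.0, 19.0) 90.0 [ 0.4172 -0.2604  0.005 ] 208.5
red (286.5, 279.0) (30.0, 29.0) 90.0 [ 0.3963 -0.0325  0.012 ] 686.0
bottle (181.4, 262.0) (20.1, 26.4) 6.3 [0.4505 0.2689 0.09  ] 381.5
```

View pics/c.png

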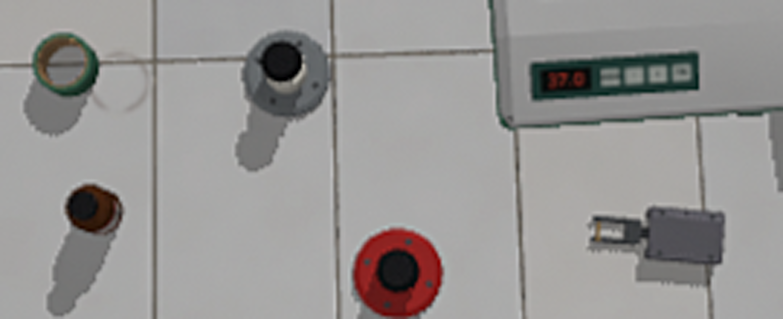

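Crop: stand cap at (247,206) and foot at (248,210). The holder is centred at about (386,266) with its hook pointing +y (image left), and the roll is clear of other things. Next is the move to hover over the roll.

```bash
cat >> h.py <<'E'
from scipy.spatial.transform import Rotation as Ro
def go(x,y,z,yaw,grasp=True):
    "tool-frame row to reach (x,y,z of grasp point) pointing down at yaw"
    o=ctrl.get_obs();R=Ro.from_euler("xyz",o["eef_rot"]);T=Ro.from_euler("xyz",[np.pi,0,yaw])
    p=np.array([x,y,z+(ctrl.tcp_to_grasp if grasp else 0)])
    print("row",(R.inv().apply(p-o["ee_pos"])*100).round(2),(R.inv()*T).as_rotvec().round(3))
E
python3 -c "
from h import *
go(.624,.312,.17,1.571)"
```

```text
row [ 68.84 -66.3    5.44] [-1.00e-03 -1.00e-03 -1.27e+00]
```

```bash
python3 -m jog '[[68.8,-66.3,5,0,0,-1.27],[68.8,-66.3,5,0,0,-1.27],[68.8,-66.3,5,0,0,-1.27],[68.8,-66.3,5,0,0,-1.27],[68.8,-66.3,5,0,0,-1.27],[68.8,-66.3,5,0,0,-1.27],[68.8,-66.3,5,0,0,-1.27],[68.8,-66.3,5,0,0,-1.27]]' 100; python3 -c "
from h import *
go(.624,.312,.17,1.571)"
```

```text
time_s: 0.95
ee_pos: [0.3559, -0.1734, 0.3838]
eef_rot: [3.141, 0.0, 1.507]
force: [0.7, -0.3, 0.2]
grip_width: 0.094
grip_force: 0.0
row [50.16 23.64  3.34] [ 0.     0.    -0.064]
```

```bash
python3 -m jog '[[50.2,23.6,3.3,0,0,-0.064],[50.2,23.6,3.3,0,0,-0.064],[50.2,23.6,3.3,0,0,-0.064],[50.2,23.6,3.3,0,0,-0.064],[50.2,23.6,3.3,0,0,-0.064],[50.2,23.6,3.3,0,0,-0.064],[50.2,23.6,3.3,0,0,-0.064],[50.2,23.6,3.3,0,0,-0.064]]'; python3 -c "
from h import *
go(.624,.312,.17,1.571)"
```

```text
time_s: 1.75
ee_pos: [0.5509, 0.1754, 0.3596]
eef_rot: [-3.141, 0.0, 1.565]
force: [0.4, -1.1, 1.6]
grip_width: 0.0938
grip_force: 0.0
row [13.7   7.24  0.92] [-0.     0.    -0.006]
```

```bash
python3 -m jog '[[13.7,7.2,0.9,0,0,-0.006],[13.7,7.2,0.9,0,0,-0.006],[13.7,7.2,0.9,0,0,-0.006],[13.7,7.2,0.9,0,0,-0.006],[13.7,7.2,0.9,0,0,-0.006],[13.7,7.2,0.9,0,0,-0.006]]'; python3 - <<'E'
from h import *
c=ctrl.camera("wrist");cv2.imwrite("pics/w1.png",c["img"])
H,S,V=cv2.split(cv2.cvtColor(c["img"],cv2.COLOR_BGR2HSV))
m=(S>60)&(H>40)&(H<95)
for k in comps(c,m,(0,0,560,420),2):
    (u,v),s,a=cv2.minAreaRect(k);print(u,v,s,cv2.contourArea(k),ray(c,(u,v),.04))
print(-c["R"].T@c["t"],ctrl.get_obs()["ee_pos"])
E
```

```text
time_s: 2.35
ee_pos: [0.6229, 0.309, 0.351]
eef_rot: [-3.141, 0.0, 1.57]
force: [-0.8, -0.2, -0.1]
grip_width: 0.0938
grip_force: 0.0
289.0000305175781 201.00001525878906 (70.71067810058594, 70.71067810058594) 3940.0 [0.62749096 0.31512203 0.04      ]
90.0 240.0 (0.0, 0.0) 0.0 [0.45049538 0.27964036 0.04      ]
[0.62318972 0.37467342 0.33026588] [0.62293306 0.30863471 0.35152494]
```

View pics/w1.png

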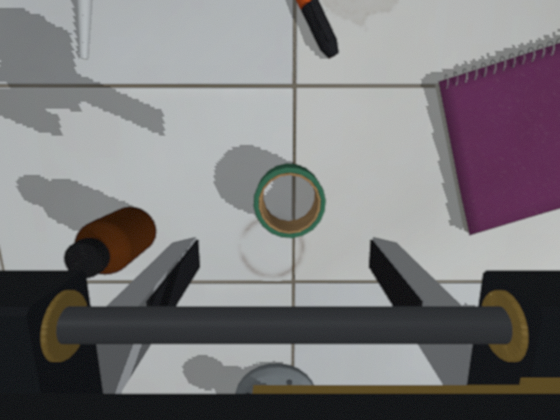

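The roll's rim is centred at (289,200), with the bottle at (115,240) and the stand's foot at the bottom. That puts the roll at (0.6275, 0.315).

```bash
python3 -m jog '[[0.5,0.4,0,0,0,0],[0.5,0.4,5,0,0,0],[0.5,0.4,10,0,0,0],[0.5,0.4,14.4,0,0,0],[0.5,0.4,14.4,0,0,0]]'; python3 -c "
from h import *
go(.6275,.315,.026,1.571)"
```

```text
time_s: 2.9
ee_pos: [0.6267, 0.314, 0.203]
eef_rot: [-3.137, 0.002, 1.57]
force: [-0.5, -0.1, 0.2]
grip_width: 0.0938
grip_force: 0.0
row [ 0.1   0.08 -0.34] [-0.004  0.002 -0.001]
```

```bash
python3 -m jog '[[0.1,0.1,-0.2,0,0,0],[0.1,0.1,-0.2,0,0,0],[0.1,0.1,-0.2,0,0,0],[0.1,0.1,-0.2,0,0,0],[0.1,0.1,-0.2,0,0,0],[0.1,0.1,-0.2,0,0,0],[0.1,0.1,-0.2,0,0,0],[0.1,0.1,-0.2,0,0,0]]' 50 20; python3 -m jog '[[0.1,0.1,-5,0,0,0],[0.1,0.1,-10,0,0,0],[0.1,0.1,-13,0,0,0],[0.1,0.1,-13,0,0,0]]';python3 -c "
from h import *
go(.608,.20,.15,1.571)"
```

```text
time_s: 3.7
ee_pos: [0.6282, 0.3159, 0.2099]
eef_rot: [3.141, -0.0, 1.571]
force: [-0.8, -0.5, 6.2]
grip_width: 0.0627
grip_force: 19.9
time_s: 4.1
ee_pos: [0.6292, 0.3169, 0.3447]
eef_rot: [3.134, -0.003, 1.571]
force: [0.1, 0.1, -0.7]
grip_width: 0.0629
grip_force: 19.8
row [-11.69  -2.13   1.38] [ 0.007 -0.003 -0.   ]
```

```bash
python3 -m jog '[[-5,-2.1,-2,0,0,0],[-10,-2.1,-2,0,0,0],[-15,-2.1,-2,0,0,0],[-20,-2.1,-2,0,0,0],[-25,-2.1,-2,0,0,0],[-30,-2.1,-2,0,0,0],[-32,-2.1,-2,0,0,0],[-32,-2.1,-2,0,0,0]]' ; python3 - <<'E'
from h import *
c=ctrl.camera("wrist");cv2.imwrite("pics/w2.png",c["img"])
print(-c["R"].T@c["t"],ctrl.get_obs()["ee_pos"],c["intrinsics"][0])
E
```

```text
time_s: 4.9
ee_pos: [0.6079, -0.0065, 0.3579]
eef_rot: [-3.14, 0.0, 1.567]
force: [0.1, 0.3, -0.3]
grip_width: 0.0631
grip_force: 19.8
[0.6083635  0.05923681 0.33715738] [ 0.60797492 -0.00458422  0.35796773] [341.98555976   0.         283.93716527]
```

View pics/w2.png

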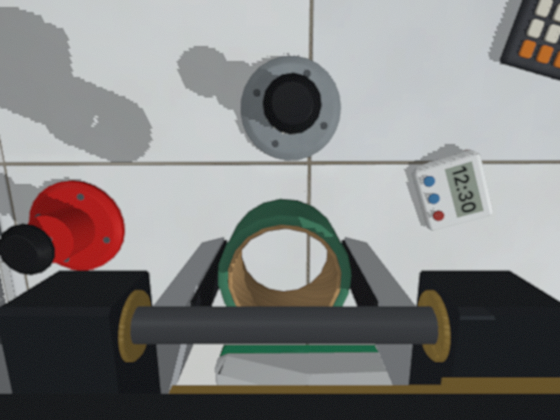

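The stand's foot is at (290,107) with its cap at (292,103), and the timer is at (455,190). The held roll's lower front edge is at (285,200) and its bore spans u=241–328.

```bash
python3 - <<'E'
from h import *
c=ctrl.camera("wrist");im=c["img"]
H,S,V=cv2.split(cv2.cvtColor(im,cv2.COLOR_BGR2HSV))
print("foot",ray(c,(290.5,107.5),.012))
for k in comps(c,V<60,(255,60,330,145),1):
    (u,v),s,a=cv2.minAreaRect(k);print("cap",u,v,s,ray(c,(u,v),.080))
g=(S>60)&(H>40)&(H<95);g[:190]=0;g[270:]=0
ys,xs=np.where(g);v0=min(y for y in ys if (ys==y).sum()>5);print("front",v0,"x",xs.min(),xs.max())
o=ctrl.get_obs();zb=o["ee_pos"][2]-ctrl.tcp_to_grasp-.0295
print(zb,"front y",ray(c,(285,v0),zb), "ee",o["ee_pos"])
w=(S[:,:]<40)&(V>150);ks=comps(c,w,(230,215,340,300),1)[0];print("bore",cv2.boundingRect(ks))
print(ray(c,(284.5,225),zb))
E
```

```text
foot [0.61388312 0.08155397 0.012     ]
cap 291.3699645996094 106.08999633789062 (59.114131927490234, 57.27565002441406) [0.6133506  0.07826245 0.08      ]
front 200 x 32 351
0.14822967863899125 front y [0.6085964  0.02303175 0.14822968] ee [ 0.60804153 -0.0033196   0.35812968]
bore (242, 229, 65, 62)
[0.60829385 0.0084161  0.14822968]
```

```bash
python3 -m jog '[[4,0.5,0,0,0,0],[8.6,0.5,0,0,0,0],[8.6,0.5,2,0,0,0],[8.6,0.5,4.5,0,0,0],[8.6,0.5,4.5,0,0,0]]' ; python3 - <<'E'
from h import *
c=ctrl.camera("wrist");s=ctrl.camera("scene")
a=c["img"][180:400,170:400];b=s["img"][150:290,170:320]
f=lambda i:cv2.resize(i,(400,380),interpolation=cv2.INTER_CUBIC)
cv2.imwrite("pics/w3.png",np.hstack([f(a),f(b)]))
print(-c["R"].T@c["t"],ctrl.get_obs()["ee_pos"])
E
```

```text
time_s: 5.5
ee_pos: [0.6123, 0.0846, 0.3104]
eef_rot: [-3.136, 0.0, 1.573]
force: [-1.2, -0.2, -0.1]
grip_width: 0.0631
grip_force: 19.8
[0.61229798 0.15031037 0.28962433] [0.61308344 0.08373208 0.31414521]
```

View pics/w3.png

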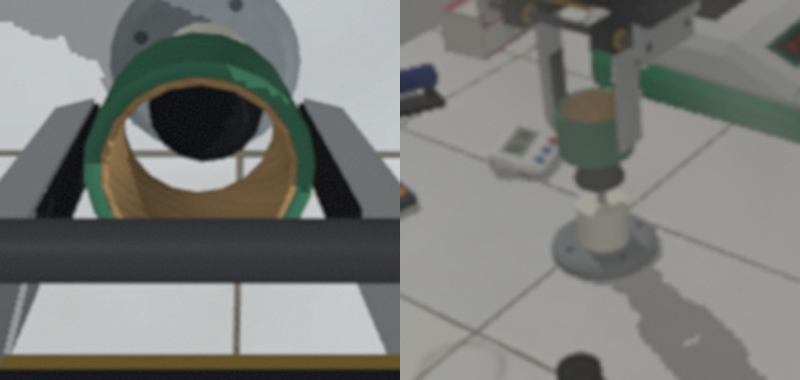

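Left (wrist): the cap shows through the bore at crop (205,120), with the bore's far lower edge near (205,190). Right (scene): the roll hovers above the cap and looks slightly offset.

```bash
python3 - <<'E'
from h import *
c=ctrl.camera("wrist");s=ctrl.camera("scene");im=c["img"]
ee=ctrl.get_obs()["ee_pos"];print(ee,c["intrinsics"][1])
zb=ee[2]-ctrl.tcp_to_grasp-.0295;print("zb",zb)
g=cv2.cvtColor(im,cv2.COLOR_BGR2GRAY);H,S,V=cv2.split(cv2.cvtColor(im,cv2.COLOR_BGR2HSV))
print("V col",V[225:308:2,288].tolist());print("S col",S[225:308:2,288].tolist())
for v in(272,275,290,292): print(v,[ray(c,(288,v),z)[1].round(4) for z in(.084,.076,zb)])
im=s["img"];H,S,V=cv2.split(cv2.cvtColor(im,cv2.COLOR_BGR2HSV))
for k in comps(s,V<75,(230,205,262,225),1): r=cv2.boundingRect(k);print("cap",r)
m=(S>50)&(H>40)&(H<95)
for r in range(190,214,3):
  x=np.where(m[r,222:262])[0]+222; print(r,x.min() if len(x) else 0,x.max() if len(x) else 0,end="; ")
P=lambda X:(lambda q:(s["intrinsics"]@q/q[2])[:2].round(1))(s["R"]@np.array(X)+s["t"])
print("pred roll bottom",P([ee[0],ee[1],zb]),"cap",P([.613,.08,.078]),P([.611,.077,.078]))
E
```

```text
[0.61327946 0.08315229 0.31533413] [  0.         341.98555976 211.27139135]
zb 0.10543412686491124
V col [80, 111, 84, 23, 16, 19, 21, 20, 19, 23, 20, 18, 21, 23, 21, 23, 24, 27, 28, 29, 23, 22, 105, 194, 200, 199, 197, 196, 196, 196, 196, 197, 176, 113, 102, 102, 102, 103, 100, 99, 89, 52]
S col [64, 117, 109, 22, 32, 54, 24, 26, 27, 33, 0, 14, 36, 44, 24, 44, 32, 38, 36, 44, 33, 23, 7, 5, 6, 5, 5, 5, 5, 5, 5, 5, 1, 77, 113, 113, 113, 114, 112, 108, 100, 5]
272 [np.float64(0.059), np.float64(0.0555), np.float64(0.0683)]
275 [np.float64(0.0569), np.float64(0.0533), np.float64(0.0664)]
290 [np.float64(0.0461), np.float64(0.0422), np.float64(0.0567)]
292 [np.float64(0.0447), np.float64(0.0407), np.float64(0.0554)]
cap (237, 210, 16, 10)
190 0 0; 193 0 0; 196 247 247; 199 0 0; 202 0 0; 205 0 0; 208 0 0; 211 0 0; pred roll bottom [242.2 204. ] cap [244.  213.9] [245.5 213.5]
```

Roll centre y≈0.0817 against the stand's 0.0797, so I shift -2 mm in y and descend gently.

```bash
python3 -m jog '[[-0.2,0,0,0,0,0],[-0.2,0,1,0,0,0],[-0.2,0,2,0,0,0],[-0.2,0,3,0,0,0],[-0.2,0,3.5,0,0,0],[-0.2,0,3.5,0,0,0]]' - 12
```

```text
time_s: 6.3
ee_pos: [0.613, 0.0808, 0.2778]
eef_rot: [-3.14, 0.0, 1.571]
force: [-0.4, 0.1, -1.2]
grip_width: 0.0631
grip_force: 11.9
```

```bash
python3 -m jog '[[0,0,1,0,0,0],[0,0,2,0,0,0],[0,0,3,0,0,0],[0,0,4,0,0,0],[0,0,4.8,0,0,0],[0,0,5.2,0,0,0],[0,0,5.2,0,0,0]]'
```

```text
time_s: 7.0
ee_pos: [0.613, 0.0808, 0.2263]
eef_rot: [-3.141, 0.0, 1.571]
force: [0.0, -0.1, -1.0]
grip_width: 0.0635
grip_force: 11.9
```

```bash
python3 -m jog '[[0,0,0.4,0,0,0],[0,0,0.4,0,0,0],[0,0,0.4,0,0,0]]'; python3 -m jog '[[0,0,0.4,0,0,0],[0,0,0.4,0,0,0],[0,0,0.4,0,0,0],[0,0,0.4,0,0,0],[0,0,0.4,0,0,0]]' 100;  python3 -m jog '[[0,0,-4,0,0,0],[0,0,-9,0,0,0],[0,0,-14,0,0,0],[0,0,-16,0,0,0],[0,0,-16,0,0,0]]'; python3 - <<'E'
from h import *
s=ctrl.camera("scene");b=s["img"][170:270,190:300];t=ctrl.camera("top")["img"][170:250,210:290]
f=lambda i:cv2.resize(i,(400,380),interpolation=cv2.INTER_CUBIC)
cv2.imwrite("pics/w4.png",np.hstack([f(b),f(t)]))
go(.42,-.245,.12,1.571)
E
```

```text
time_s: 7.3
ee_pos: [0.6131, 0.0808, 0.2232]
eef_rot: [3.141, -0.0, 1.571]
force: [0.2, -0.1, -0.9]
grip_width: 0.0629
grip_force: 11.9
time_s: 7.8
ee_pos: [0.6131, 0.0808, 0.2191]
eef_rot: [3.141, -0.0, 1.571]
force: [-0.4, 0.1, -1.6]
grip_width: 0.0937
grip_force: 0.0
time_s: 8.3
ee_pos: [0.6131, 0.0808, 0.3828]
eef_rot: [3.135, -0.0, 1.571]
force: [-0.1, 0.0, -0.5]
grip_width: 0.0939
grip_force: 0.0
row [-32.58 -19.29   7.8 ] [-0.001  0.    -0.   ]
```

View pics/w4.png

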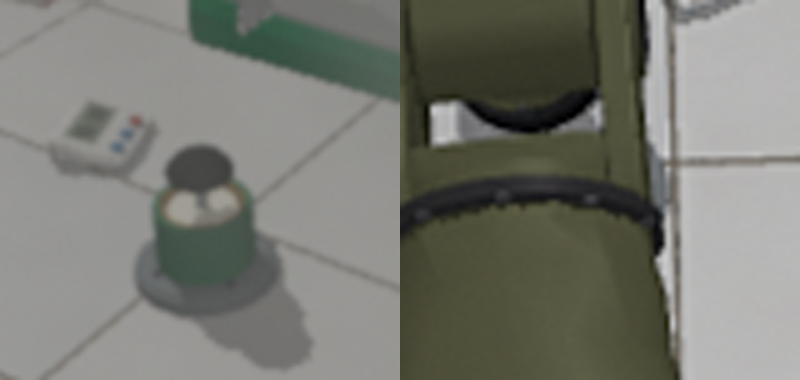

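The roll is seated on the foot (scene crop, roll at (205,235) below the cap). Next is the hook.

```bash
python3 -m jog '[[-38,-19.3,0,0,0,0],[-38,-19.3,0,0,0,0],[-38,-19.3,0,0,0,0],[-38,-19.3,0,0,0,0],[-38,-19.3,0,0,0,0],[-38,-19.3,0,0,0,0],[-38,-19.3,5,0,0,0],[-38,-19.3,8,0,0,0]]';python3 -m jog '[[0,0,0,0,0,0],[0,0,0,0,0,0]]'; python3 - <<'E'
from h import *
c=ctrl.camera("wrist");cv2.imwrite("pics/w5.png",c["img"]);print(ctrl.get_obs()["ee_pos"])
E
```

```text
time_s: 9.2
ee_pos: [0.4369, -0.2652, 0.3292]
eef_rot: [3.141, 0.001, 1.57]
force: [0.5, 0.4, -0.7]
grip_width: 0.094
grip_force: 0.0
time_s: 9.4
ee_pos: [0.4379, -0.2637, 0.3284]
eef_rot: [-3.139, -0.002, 1.569]
force: [-0.6, 0.4, 0.0]
grip_width: 0.0944
grip_force: 0.0
[ 0.4384817  -0.2630962   0.32936766]
```

View pics/w5.png

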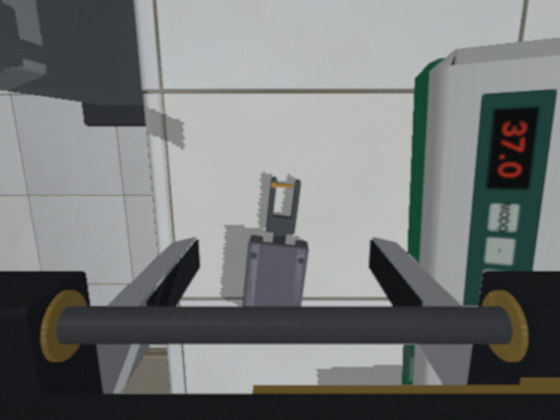

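The hook's mouth tips are at (270,177) and (299,180), its head back is at about (280,233), and the holder's front edge is at v≈240. The hook leans about 0.085 rad from +y towards +x.

```bash
python3 - <<'E'
from h import *
c=ctrl.camera("wrist");im=c["img"]
V=im.max(2);k=comps(c,(V<125),(255,165,312,236),1)[0];print(cv2.minAreaRect(k))
p=[ray(c,q,.01) for q in((284.7,178.5),(280.5,233))];h=[ray(c,q,.024) for q in((251,240),(307,242))]
print(p,h);d=p[0]-p[1];yaw=np.arctan2(d[1],d[0]);print("yaw",yaw,np.linalg.norm(d),"holder",np.arctan2(*(-(h[1]-h[0]))[[1,0]])+np.pi/2-2*np.pi*0, (h[0]+h[1])/2)
u=d/np.linalg.norm(d);O=p[0]-.035*u;print("origin",O)
G=O+.012*u;go(G[0],G[1],.06,1.485)
E
```

```text
((281.063720703125, 206.73898315429688), (31.036651611328125, 58.34464645385742), 6.115503787994385)
[array([ 0.43902984, -0.238069  ,  0.01      ]), array([ 0.43525533, -0.28794663,  0.01      ])] [array([ 0.40966414, -0.29009234,  0.024     ]), array([ 0.45855297, -0.29187924,  0.024     ])]
yaw 1.4952649222522132 0.05002025116143228 holder 4.675855007943606 [ 0.43410856 -0.29098579  0.024     ]
origin [ 0.43638875 -0.27296921  0.01      ]
row [ 0.17 -0.14  8.95] [-0.    -0.     0.087]
```

```bash
python3 -m jog '[[0.2,-0.1,3,0,0,0.09],[0.2,-0.1,8,0,0,0.09],[0.2,-0.1,11,0,0,0.09],[0.2,-0.1,12,0,0,0.09],[0.2,-0.1,12.6,0,0,0.09],[0.2,-0.1,12.6,0,0,0.09],[0.2,-0.1,12.6,0,0,0.09]]' 60 ; python3 -c "
from h import *
print(ctrl.get_obs()['ee_pos'])
go(.4373,-.261,.0216,1.48)"
```

```text
time_s: 10.2
ee_pos: [0.4378, -0.2615, 0.2055]
eef_rot: [3.14, 0.001, 1.481]
force: [-0.2, -0.8, -0.2]
grip_width: 0.0564
grip_force: 0.0
[ 0.43777667 -0.26147214  0.20546429]
row [ 0.04 -0.05  0.35] [0.002 0.001 0.001]
```

Position is good. I go down a bit more, close, and pull out along tool x with a minimal lift.

```bash
python3 -m jog '[[0,0,0.3,0,0,0],[0,0,0.3,0,0,0],[0,0,0.3,0,0,0],[0,0,0.3,0,0,0],[0,0,0.3,0,0,0],[0,0,0.3,0,0,0]]' 15 25; python3 -m jog '[[1,0,0,0,0,0],[3,0,0,0,0,0],[5,0,0,0,0,0],[7,0,0,0,0,0],[9,0,0,0,0,0],[11,0,0,0,0,0],[12,0,0,0,0,0],[12,0,0,0,0,0]]'
```

```text
time_s: 10.8
ee_pos: [0.4373, -0.2614, 0.2012]
eef_rot: [3.142, 0.0, 1.481]
force: [-1.9, 0.4, 4.3]
grip_width: 0.0263
grip_force: 24.8
time_s: 11.6
ee_pos: [0.4482, -0.1407, 0.2012]
eef_rot: [3.141, -0.001, 1.482]
force: [0.9, 5.2, 5.3]
grip_width: 0.0266
grip_force: 24.8
```

```bash
python3 -m jog '[[0,0,0,0,0,0],[0,0,0,0,0,0],[0,0,0,0,0,0],[0,0,-4,0,0,0],[0,0,-9,0,0,0],[-5,0,-12,0,0,0],[-9,0,-12,0,0,0],[-9,0,-12,0,0,0]]' 70; python3 - <<'E'
from h import *
c=ctrl.camera("wrist");cv2.imwrite("pics/w6.png",c["img"]);print(ctrl.get_obs()["ee_pos"])
H,S,V=cv2.split(cv2.cvtColor(c["img"],cv2.COLOR_BGR2HSV))
k=comps(c,(H<20)&(S>130)&(V>90),(200,100,370,300),2)
for q in k:
    print(cv2.minAreaRect(q),cv2.contourArea(q))
E
```

```text
time_s: 12.4
ee_pos: [0.4392, -0.2356, 0.3222]
eef_rot: [3.139, 0.002, 1.477]
force: [1.2, 0.3, 0.3]
grip_width: 0.0659
grip_force: 0.0
[ 0.43932224 -0.23366183  0.32111502]
((280.9441833496094, 188.1187744140625), (21.46999740600586, 49.79799270629883), 1.9749339818954468) 941.5
```

View pics/w6.png

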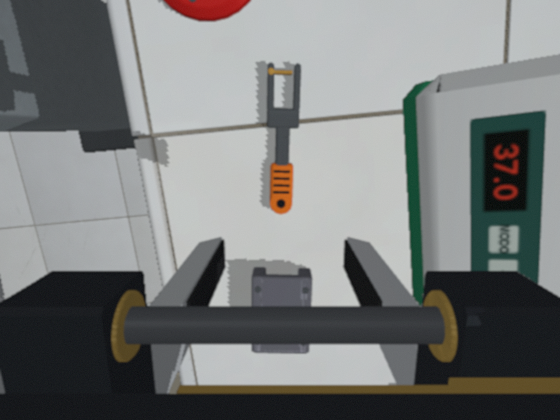

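The hook lies free on the bench with its mouth at (284,66), tail at (281,188) and gate shut.

```bash
python3 - <<'E'
from h import *
c=ctrl.camera("wrist")
a=ray(c,(280.9,188.1),.01);b=ray(c,(284.3,66),.01);d=b-a;L=np.linalg.norm(d);u=d/L;yaw=np.arctan2(u[1],u[0]);print(a,b,"len",L,yaw,ctrl.get_obs()["eef_rot"])
G=a+.0075*u;print("grip",G);go(G[0],G[1],.019,yaw)
E
```

```text
[ 0.43881923 -0.21607401  0.01      ] [ 0.45080023 -0.11884452  0.01      ] len 0.09796488622394435 1.4481904846553972 [-3.14100942e+00 -3.59922719e-04  1.47843115e+00]
grip [ 0.43973647 -0.20863031  0.01      ]
row [ 2.36 -0.19 12.12] [-0.001 -0.     0.03 ]
```

```bash
python3 -m jog '[[2.3,-0.2,3,0,0,0.03],[2.3,-0.2,8,0,0,0.03],[2.3,-0.2,10.5,0,0,0.03],[2.3,-0.2,11.5,0,0,0.03],[2.3,-0.2,11.9,0,0,0.03],[2.3,-0.2,11.9,0,0,0.03],[2.3,-0.2,11.9,0,0,0.03]]' 50; python3 -m jog '[[0,0,0,0,0,0],[0,0,0,0,0,0],[0,0,0,0,0,0],[0,0,0,0,0,0],[0,0,0,0,0,0],[0,0,0,0,0,0]]' 5 50; python3 -m jog '[[0,0,-2,0,0,0],[0,0,-6,0,0,0],[0,0,-9,0,0,0],[0,0,-10,0,0,0],[0,0,-10,0,0,0]]'; python3 -c "
from h import *
go(.42,.08,.12,0.0)"
```

```text
time_s: 13.2
ee_pos: [0.4404, -0.2085, 0.2032]
eef_rot: [3.14, 0.001, 1.451]
force: [0.3, -0.5, 0.7]
grip_width: 0.0466
grip_force: 0.0
time_s: 13.8
ee_pos: [0.4401, -0.2085, 0.2022]
eef_rot: [3.141, 0.0, 1.451]
force: [-1.5, -0.3, 4.2]
grip_width: 0.0194
grip_force: 50.0
time_s: 14.3
ee_pos: [0.4401, -0.2084, 0.3025]
eef_rot: [3.14, 0.001, 1.451]
force: [0.2, 0.4, -1.3]
grip_width: 0.0192
grip_force: 50.0
row [28.4  -5.45  0.19] [ 2.000e-03 -1.000e-03  1.451e+00]
```

```bash
python3 -m jog '[[29,-2,-1,0,0,1.45],[29,-2,-1,0,0,1.45],[29,-2,-1,0,0,1.45],[29,-2,-1,0,0,1.45],[29,-2,-1,0,0,1.45],[29,-2,-1,0,0,1.45],[29,-2,-1,0,0,1.45],[29,-2,-1,0,0,1.45]]'; python3 -c "
from h import *
go(.45,.08,.12,0.0)"
```

```text
time_s: 15.1
ee_pos: [0.4545, 0.0848, 0.3101]
eef_rot: [-3.14, 0.002, 0.375]
force: [0.3, 0.2, -1.4]
grip_width: 0.0193
grip_force: 50.0
row [-0.59  0.28  0.97] [-0.001  0.003  0.375]
```

```bash
python3 -m jog '[[-0.5,0.3,1,0,0,0.3],[-0.5,0.3,1,0,0,0.3],[-0.5,0.3,1,0,0,0.3],[-0.5,0.3,1,0,0,0.3]]'; python3 - <<'E'
from h import *
c=ctrl.camera("wrist");s=ctrl.camera("scene")
o=ctrl.get_obs();print(o["ee_pos"],o["eef_rot"]);go(.45,.08,.12,0.0)
f=lambda i:cv2.resize(i,(400,300),interpolation=cv2.INTER_CUBIC)
cv2.imwrite("pics/w7.png",np.hstack([f(c["img"]),f(s["img"][160:310,170:370])]))
E
```

```text
time_s: 15.5
ee_pos: [0.4513, 0.0772, 0.3009]
eef_rot: [-3.142, 0.002, 0.082]
force: [0.3, 1.2, -1.3]
grip_width: 0.0193
grip_force: 50.0
[0.45137793 0.07722322 0.3014733 ] [3.14158882e+00 7.97380443e-04 8.09842337e-02]
row [-0.11 -0.29  0.11] [0.    0.001 0.081]
```

View pics/w7.png

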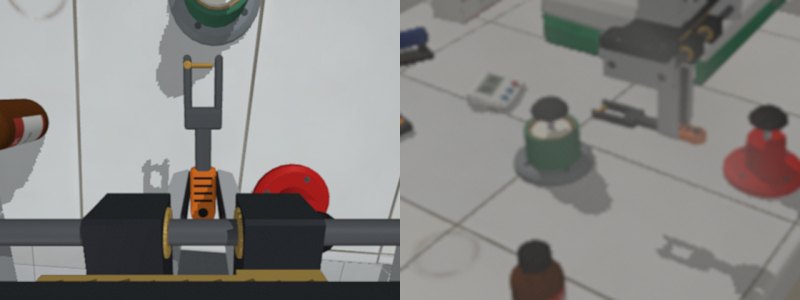

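The hook is held straight along the tool axis (mouth at panel (203,62), tail at (203,195)). In the scene panel it is level and pointing at the stand.

```bash
python3 -m jog '[[-0.1,-0.3,0.5,0,0,0.081],[-0.1,-0.3,1.5,0,0,0.081],[-0.1,-0.3,2.8,0,0,0.081],[-0.1,-0.3,4.2,0,0,0.081],[-0.1,-0.3,4.2,0,0,0.081],[-0.1,-0.3,4.2,0,0,0.081]]'; python3 - <<'E'
from h import *
c=ctrl.camera("wrist");s=ctrl.camera("scene")
o=ctrl.get_obs();print(o["ee_pos"],o["eef_rot"])
H,S,V=cv2.split(cv2.cvtColor(c["img"],cv2.COLOR_BGR2HSV))
zt=o["ee_pos"][2]-.1922
for v in(140,150,170,200):
    x=np.where(V[v,240:330]<110)[0]+240;print(v,x.min(),x.max(),ray(c,((x.min()+x.max())/2,v),zt).round(4))
f=lambda i:cv2.resize(i,(400,300),interpolation=cv2.INTER_CUBIC)
cv2.imwrite("pics/w8.png",np.hstack([f(c["img"]),f(s["img"][190:280,210:330])]))
E
```

```text
time_s: 16.2
ee_pos: [0.4502, 0.0801, 0.2599]
eef_rot: [3.142, 0.001, -0.002]
force: [-0.3, -0.6, -1.4]
grip_width: 0.0192
grip_force: 50.0
[0.45030295 0.08013709 0.26049502] [-3.14148715e+00 -7.27290859e-04 -2.44355972e-03]
140 258 310 [0.5119 0.0795 0.0683]
150 258 310 [0.5071 0.0795 0.0683]
170 259 309 [0.4973 0.0796 0.0683]
200 274 294 [0.482  0.0796 0.0683]
```

View pics/w8.png

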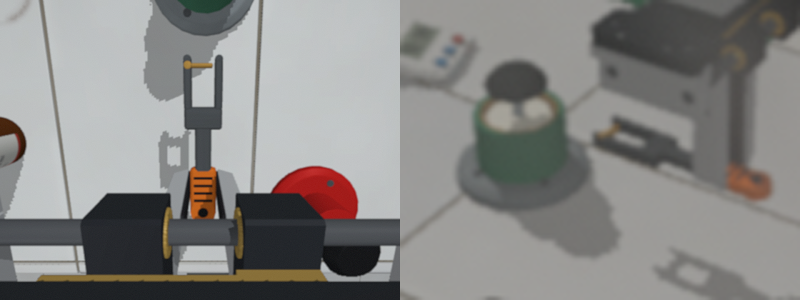

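Hook axis at y=0.0796 against stand 0.080, at the right height. I push on.

```bash
python3 -m jog '[[2,0,0,0,0,0],[4,0,0,0,0,0],[5.5,0,0,0,0,0],[6.5,0,0,0,0,0],[6.5,0,0,0,0,0]]' - 60; python3 -m jog '[[0.6,0,0,0,0,0],[1.2,0,0,0,0,0],[1.8,0,0,0,0,0],[2.4,0,0,0,0,0],[2.8,0,0,0,0,0],[2.8,0,0,0,0,0]]'
```

```text
time_s: 16.8
ee_pos: [0.5158, 0.0799, 0.2603]
eef_rot: [-3.142, -0.001, -0.003]
force: [-0.4, 0.3, -1.7]
grip_width: 0.0192
grip_force: 60.0
time_s: 17.4
ee_pos: [0.5437, 0.0798, 0.2601]
eef_rot: [3.142, -0.001, -0.004]
force: [0.3, -0.3, -0.7]
grip_width: 0.0187
grip_force: 60.0
```

```bash
python3 -m jog '[[0.3,0,0,0,0,0],[0.6,0,0,0,0,0],[0.6,0,0,0,0,0]]'; python3 -m jog '[[0.2,0,0,0,0,0],[0.4,0,0,0,0,0],[0.4,0,0,0,0,0]]'; python3 - <<'E'
from h import *
c=ctrl.camera("wrist");s=ctrl.camera("scene")
print(ctrl.get_obs()["force"])
f=lambda i:cv2.resize(i,(400,400),interpolation=cv2.INTER_CUBIC)
cv2.imwrite("pics/w9.png",np.hstack([f(c["img"][60:200,210:350]),f(s["img"][195:265,215:285])]))
E
```

```text
time_s: 17.7
ee_pos: [0.5494, 0.0798, 0.2601]
eef_rot: [3.142, -0.0, -0.004]
force: [-0.2, -0.3, 0.0]
grip_width: 0.019
grip_force: 60.0
time_s: 18.0
ee_pos: [0.5531, 0.0798, 0.2598]
eef_rot: [3.142, 0.001, -0.004]
force: [-2.1, -0.2, -1.4]
grip_width: 0.0192
grip_force: 60.0
[-3.28971848  0.07227643 -0.32638494]
```

View pics/w9.png

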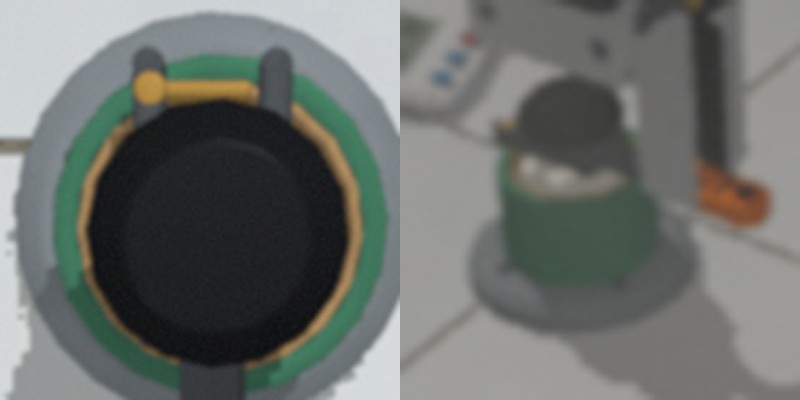

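The gate is shut straight across behind the neck (brass bar at crop (195,90), jaws on both sides). I lower the hook onto the roll, release and withdraw.

```bash
python3 -m jog '[[-0.2,0,0.1,0,0,0],[-0.2,0,0.3,0,0,0],[-0.2,0,0.5,0,0,0],[-0.2,0,0.5,0,0,0]]'; python3 -m jog '[[0,0,0,0,0,0],[0,0,0,0,0,0],[0,0,0,0,0,0],[0,0,0,0,0,0],[0,0,0,0,0,0],[0,0,0,0,0,0]]' 55; python3 -m jog '[[0,0,-1,0,0,0],[0,0,-3,0,0,0],[0,0,-6,0,0,0],[0,0,-10,0,0,0],[-4,0,-13,0,0,0],[-8,0,-15,0,0,0],[-8,0,-15,0,0,0],[-8,0,-15,0,0,0]]'; python3 - <<'E'
from h import *
c=ctrl.camera("wrist");s=ctrl.camera("scene")
print(ctrl.get_obs()["force"])
f=lambda i:cv2.resize(i,(400,400),interpolation=cv2.INTER_CUBIC)
cv2.imwrite("pics/w10.png",np.hstack([f(c["img"][0:280,140:420]),f(s["img"][195:265,215:285])]))
E
```

```text
time_s: 18.5
ee_pos: [0.5511, 0.0798, 0.2547]
eef_rot: [3.142, 0.0, -0.003]
force: [-0.4, -0.5, -1.1]
grip_width: 0.0191
grip_force: 60.0
time_s: 19.1
ee_pos: [0.5511, 0.0798, 0.255]
eef_rot: [3.142, -0.0, -0.003]
force: [0.3, 0.1, -1.0]
grip_width: 0.0516
grip_force: 0.0
time_s: 19.9
ee_pos: [0.4708, 0.0801, 0.4063]
eef_rot: [-3.141, -0.002, -0.003]
force: [0.0, 0.4, 0.6]
grip_width: 0.0518
grip_force: 0.0
[ 0.13526712 -0.02450612 -0.22177628]
```

View pics/w10.png

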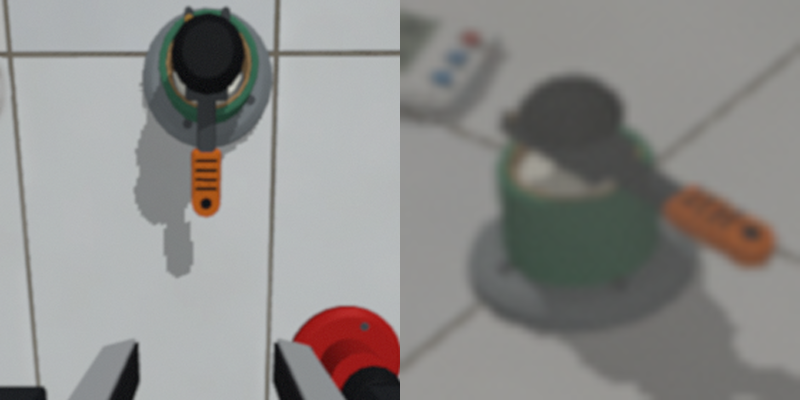

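The roll is flat on the foot. The hook rests on it with its tail slightly down and its jaws under the cap, neck in the throat, and the gripper is clear. Handing in.

```bash
python3 -c "
from station import ctrl
print(ctrl.hand_in())"
```

```text
the job is handed in; nothing more can be done
None
```

The job is handed in, with no verdict shown: the roll is seated on the stand's foot, the hook was laid on the open bench and then locked on the neck with its gate seen shut (its tail sagged a little after release), and the bottle and timer were not touched.

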